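# Hang the washed wooden spatula on the free slanted peg

## Robot

A 6-joint arm with a two-finger parallel gripper is mounted at the origin on a cart in front of the work surface, level with it; the furniture and walls round the work are solid. World frame = base frame: x ahead of the robot, y to its left, z up, the work surface at z = 0. Lengths are in m, angles in rad, forces in N, time in s.
With the tool pointing down it reaches from about 0.35 to 0.975 m from the base axis. Payload 7.1 kg.
Tool frame: the origin (TCP) lies between the finger pads; the fingertips stand 11 mm ahead of it and the grasp point (between the pads) lies 8 mm behind it; x points along the fingers, z is the direction in which the jaws open and shut, and the axes are right-handed (so a half turn about x gives the same grasp; the last joint's range is limited). The gripper opens to 88 mm and grips with 3 to 60 N. Pads are 20 mm wide; open, the fingers measure 115 mm over their backs; the gripper's body (75 mm by 178 mm) begins 61 mm behind the grasp point.
Start: joints at [1.144, 0.423, 1.63, -0, 1.089, -0.019], TCP at [0.248, 0.574, 0.234] pointing down, gripper open.
Joint ranges: [-3, 3], [-0.9, 2.11], [0.09, 2.58], [-1.31, 4.45], [0.11, 2.69], [-2.54, 2.54]. Speed limits (rad/s): [2.39, 2.39, 3.01, 3.14, 3.14, 3.14].

## Interface

Orientations are given as a unit quaternion [x, y, z, w].
In Python, from station import robot, read_camera, calibration gives the robot as it stands.
- The arm moves only by the shell command python3 -m jog 'ROWS' [FORCE]. ROWS is JSON, a list of rows, each a list of 5 numbers: the shift along the world's x, y, z in m, then the turn about the world's z in degrees, then the finger opening in m, from 0 to 0.0878. A call has 1 to 8 rows; each row shifts and turns the commanded pose from where the row before left it; what a row does not reach is not made up. A row lasts 1/8 s, in which the tool goes at most 62.5 mm and 10.7 degrees, less where a joint would pass 70% of its speed; a pose out of reach is approached as far as the arm can. A call is refused whole if a number of a shift passes 0.0625 or a number of a turn 10.7, either way. A call with a gripper value outside its range is refused whole. The fingers move at their own pace and stop on an object; FORCE is the grip in N (left out, the last holds). Time passes only in rows, so rows that do not move let the fingers close. It gives the time, the measured TCP pose, the force and the opening at its end, in the units of the state.
- robot.state(): the state, without advancing time (a new reading comes with each control period).
- read_camera(name): name is "scene" or "top" or "wrist"; returns the picture (420x560x3 uint8, red, green, blue); there is no depth.
- calibration(name): a dict with "mtx" (3x3 intrinsics, pixels), "world_from_camera" (4x4, takes a point from camera to world coordinates). Camera axes: x right, y down, z forward; pixel columns grow to the right and rows downward; lengths in m; the calibration is good to about 2 mm. A picture is of the moment at which its call begins: read the wrist's pose just before it. calibration takes no time and is no camera call; for the wrist camera it gives the pose at the moment of the call.
- robot.finish_job(): hands the job in, once; it reports no verdict.
The state is a dict: "t": time; "qpos": joint angles; "joint_velocities": joint speeds; "effort": joint torques, N m; "tool_pos": TCP position; "tcp_rot": TCP orientation; "wrist_force": force on the tool from outside, world axes, zero at the start; "wrist_torque": the same for the moment, N m; "width": finger opening in m.
Only numpy, scipy, OpenCV 4.12 (cv2) and the standard library are available. Lean on these libraries where they do the work, as an engineer would, in place of code of your own. Each camera call takes 0.05 s, during which the arm holds its last target.

## Task

The small slotted wooden spatula stands head up in the steel cutlery caddy. Take it out, lay it down on the worktop and let go, then take it up again and hang it by the hole in its handle end on the free slanted peg of the wooden rack: without forcing it, push it back along the peg right to the rack before you let go, so that it hangs freely, head down. Do not disturb the mug, pepper mill, salt shaker or jam jar.

Things in the scene. Friction and masses are not known exactly. Their poses are not given: they have to be found in the camera images.
- spatula_center (a point): middle of the loose slotted spatula of pale wood, half-way through its thickness: 200 mm long, flat, 10 mm thick, about 55 g, centre of mass 26 mm from here towards the head. Axes: x along it towards the end with the hanging hole, y across its width, z through its thickness. Head 54 mm wide with straight edges from x = -100 to -55 mm, then a round shoulder to x = -28 mm
- spatula_eye (a point): centre of the spatula's round hanging hole (17 mm wide, straight through the thickness), 82 mm from spatula_center along +x, axes as there. The eye round it measures 36 mm outside; between it and the shoulder the handle is straight and 20 mm wide (spatula_center x = -28 to +65 mm)
- spatula_head (a point): point in the middle of the spatula's head, 20 mm from its end, 80 mm from spatula_center along -x, axes as there. At the start the spatula stands in the caddy, eye down and head up, about 16 degrees off upright, its width along the caddy's y, its head leaning to the caddy's -x side (roughly towards the robot)
- caddy: upright steel cutlery caddy, fixed, 46 mm deep (x), 150 mm long (y), 105 mm high; origin under its middle, on the worktop. Three open compartments in a row along y, 40 x 46 mm inside, 102 mm deep: the spatula in the one at y = +49 mm, a fixed teaspoon (top 140 mm above the worktop) in the middle, a fixed fork (top 205 mm) at y = -50 mm
- rack: fixed rack of brown wood: foot board 110 x 310 x 18 mm (45 mm of it in front), two posts 335 mm high, three level slats. Origin on the worktop below the slats' front face, which looks along -x (roughly to the robot); y along the slats. Three equal pegs in a row, 90 mm apart (y = -90, 0, +90 mm): two carry wooden utensils that hang 180 mm down, one, a different one each time, is free
- peg_root (a point): where the axis of the free peg leaves the rack's front face, 230 mm above the worktop; axes as the rack. The peg is round, 8.5 mm thick, 58 mm long, with a round tip, and slants forward and 42 degrees up, along (-0.743, 0, 0.669). The hole goes on only if the spatula is held about square to the peg (15 degrees off still goes); held level it jams at the tip. The slat above the pegs reaches to 330 mm
- peg_free: the free peg itself; origin at peg_root, axes as the rack
- peg_tip (a point): the end of the free peg, 58 mm from peg_root along its axis; axes as the rack
- mug: blue and white mug, 78 mm wide, 92 mm high, loose bystander; origin under it
- pepper_mill: dark wooden pepper mill, 58 mm wide, 170 mm high, loose bystander; origin under its middle
- salt_shaker: salt shaker with a grey top, 44 mm wide, 90 mm high, loose bystander; origin under its middle
- jam_jar: jam jar, 68 mm wide, 84 mm high, loose bystander; origin under its middle

How it is judged:
On the way, in this order (a step that is already met when the one before it is completed fails the run):
1. the spatula lies on the worktop, out of the caddy and let go (height (world z) of each of spatula_eye, spatula_head below 0.035 m and contact force between the fingers and spatula below 0.1 N), for 0.2 s.
2. still held, the spatula is pushed back on the free peg, the centre of its hole within 32 mm of the peg's root (distance between spatula_eye and peg_root below 0.032 m and contact force between the fingers and spatula above 0.3 N), for 0.1 s.
At the end, for the whole second after the job is handed in: the spatula hangs by its hole on the free peg, head down (its length within 0.45 rad of vertical), the centre of the hole within 30 mm of the peg's root and within 10 mm of the peg sideways, at rest and let go (distance between spatula_eye and peg_root below 0.03 m and y of spatula_eye in the frame of peg_root between -0.01 and 0.01 m and not (angle between spatula_center's own x axis and vertical above 0.45 rad) and linear speed of spatula below 0.03 m/s and angular speed of spatula below 0.25 rad/s); the robot touches nothing.
It fails at once if the mug is knocked over or pushed more than 40 mm (distance of mug from where it was at the start of the episode above 0.04 m or angle between mug's own z axis and vertical above 0.5 rad).
It fails at once if the pepper mill is knocked over or pushed more than 40 mm (distance of pepper_mill from where it was at the start of the episode above 0.04 m or angle between pepper_mill's own z axis and vertical above 0.5 rad).
It fails at once if the salt shaker is knocked over or pushed more than 40 mm (distance of salt_shaker from where it was at the start of the episode above 0.04 m or angle between salt_shaker's own z axis and vertical above 0.5 rad).
It fails at once if the jam jar is knocked over or pushed more than 40 mm (distance of jam_jar from where it was at the start of the episode above 0.04 m or angle between jam_jar's own z axis and vertical above 0.5 rad).
It fails at once if the spatula is forced: pressed against the free peg with over 15 N while it is held (contact force between spatula and peg_free above 15 N and contact force between the fingers and spatula above 0.3 N).
It also fails if it takes over 67 s, if anything falls off the work surface, if the arm or the gripper's body presses on something with over 40 N, if the wrist force passes 120 N, or if a joint passes its speed limit or range.

## Working session

There is one attempt and no reset: what is moved stays moved. The work goes in short steps, Python scripts to look and compute and a shell command to move; the robot and the scene stay as the last step left them, time stands still between calls to the robot, and variables do not carry over. Pictures are saved under pics/ and viewed, and the job is handed in when it is done.

```bash
ls; mkdir -p pics; cat > h.py <<'E'
import numpy as np, cv2
from station import robot, read_camera, calibration
def snap(n,f):
    c=calibration(n); im=read_camera(n); cv2.imwrite(f'pics/{f}.png',im[:,:,::-1]); np.savez(f'pics/{f}.npz',K=c['mtx'],T=c['world_from_camera']); return im
def ray(f,u,v):
    d=np.load(f'pics/{f}.npz');K,T=np.array(d['K']),np.array(d['T'])
    r=T[:3,:3]@np.linalg.solve(K,[u,v,1.]); return T[:3,3],r/np.linalg.norm(r)
def onz(f,u,v,z):
    o,r=ray(f,u,v); return o+r*(z-o[2])/r[2]
def two(*obs):
    A=np.zeros((3,3));b=np.zeros(3)
    rs=[ray(*o) for o in obs]
    for o,r in rs:
        P=np.eye(3)-np.outer(r,r);A+=P;b+=P@o
    p=np.linalg.solve(A,b); return p,[float(np.linalg.norm((np.eye(3)-np.outer(r,r))@(p-o))) for o,r in rs]
def proj(f,p):
    d=np.load(f'pics/{f}.npz');K,T=np.array(d['K']),np.array(d['T'])
    q=K@(T[:3,:3].T@(np.array(p)-T[:3,3])); return q[:2]/q[2]
def onplane(f,u,v,p0,n):
    o,r=ray(f,u,v); n=np.array(n); return o+r*(n@(np.array(p0)-o))/(n@r)
E
python3 - <<'E'
from h import *
np.set_printoptions(precision=4,suppress=True)
for n in('scene','top','wrist'):
    snap(n,n+'0'); print(n,np.array(calibration(n)['world_from_camera']),calibration(n)['mtx'][0][0])
print(robot.state())
E
```

```text
pics
scene [[ 0.8949 -0.2428  0.3744  0.1234]
 [-0.4462 -0.4723  0.7602 -0.8785]
 [-0.0077 -0.8473 -0.531   0.7754]
 [ 0.      0.      0.      1.    ]] 485.89604269603217
top [[-0.0189 -0.9841  0.1764  0.344 ]
 [-0.9997  0.0209  0.0091  0.0039]
 [-0.0126 -0.1762 -0.9843  1.1897]
 [ 0.      0.      0.      1.    ]] 439.1222189777809
wrist [[ 0.3965  0.8751  0.2775  0.1693]
 [ 0.918  -0.3775 -0.1214  0.6073]
 [-0.0015  0.3028 -0.953   0.3857]
 [ 0.      0.      0.      1.    ]] 352.0268764229835
{'t': 0.15, 'qpos': array([ 1.144 ,  0.4237,  1.6305,  0.    ,  1.0886, -0.019 ]), 'joint_velocities': array([ 0.0014, -0.0023, -0.0021,  0.0009, -0.0024, -0.0005]), 'effort': array([  0.0009, -54.4989, -27.3919,   0.0645,   0.0205,  -0.0001]), 'tool_pos': array([0.2477, 0.5734, 0.2331]), 'tcp_rot': array([-0.3886,  0.5913,  0.3882,  0.5905]), 'wrist_force': array([0.1936, 0.2907, 0.5228]), 'wrist_torque': array([0.0205, 0.0008, 0.0297]), 'width': 0.08762489349012255}
```

View pics/scene0.png

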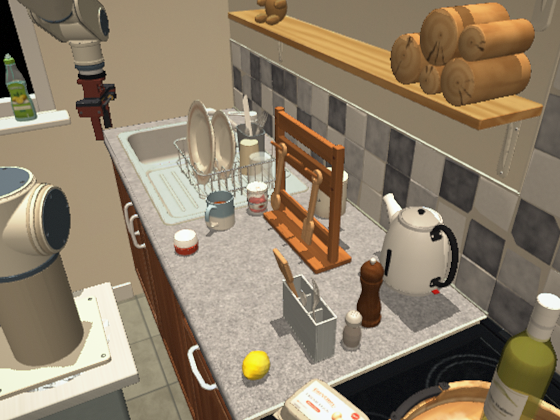

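View pics/top0.png

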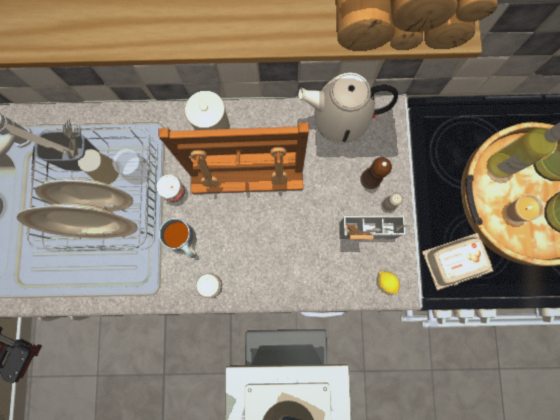

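View pics/wrist0.png

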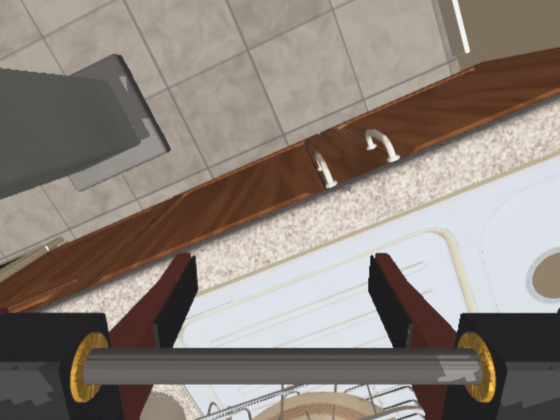

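```bash
python3 - <<'E'
from h import *
from scipy.spatial.transform import Rotation as R
print(R.from_quat(robot.state()['tcp_rot']).as_matrix().round(3))
E
```

```text
[[-0.001 -0.918  0.397]
 [-0.001  0.397  0.918]
 [-1.     0.    -0.001]]
```

```bash
python3 - <<'E'
import cv2,numpy as np
a=cv2.imread('pics/top0.png');b=cv2.imread('pics/scene0.png')
c=cv2.resize(a[110:260,150:410],(780,450),interpolation=cv2.INTER_CUBIC);cv2.imwrite('pics/topz.png',c)
c=cv2.resize(b[95:275,255:365],(366,600),interpolation=cv2.INTER_CUBIC)
d=cv2.resize(b[235:370,260:360],(430,580),interpolation=cv2.INTER_CUBIC)
o=np.zeros((600,800,3),np.uint8);o[:,:366]=c;o[:580,368:798]=d;cv2.imwrite('pics/scz.png',o)
E
```

```text
(no output)
```

View pics/topz.png

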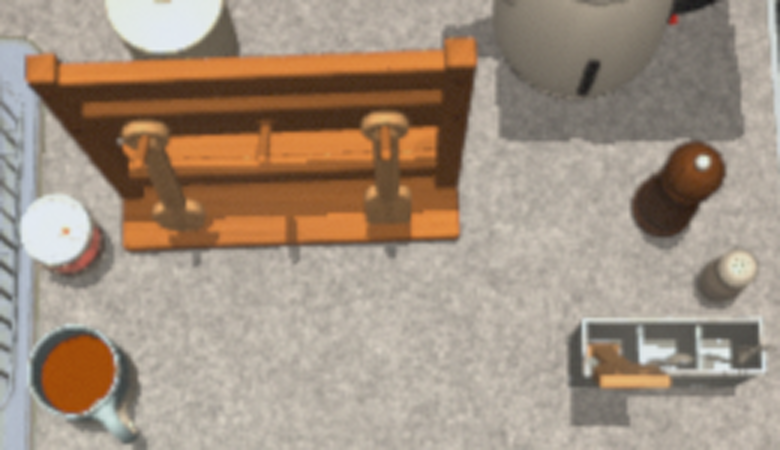

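View pics/scz.png

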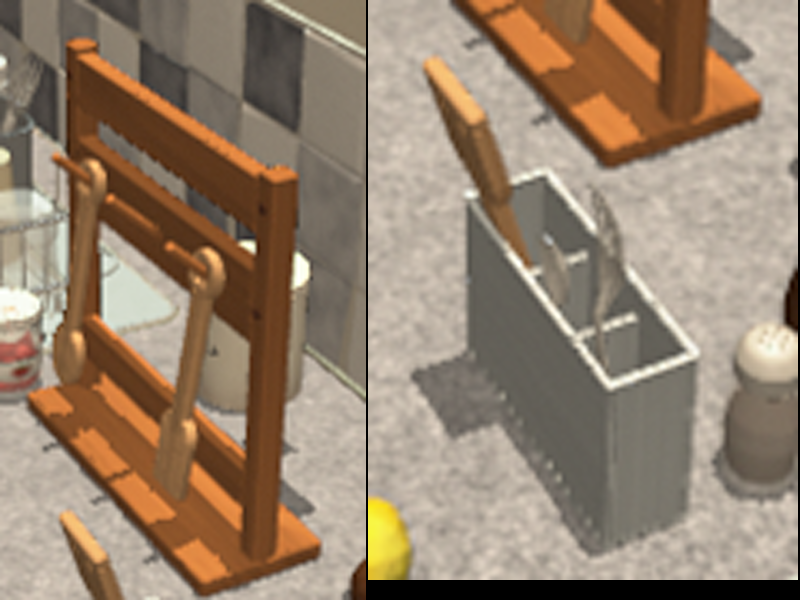

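```bash
python3 - <<'E'
from h import *
np.set_printoptions(precision=4,suppress=True)
t=lambda x,y:(150+x/3-.33,110+y/3-.33)
sl=lambda x,y:(255+x/3.327-.35,95+y/3.333-.35)
sr=lambda x,y:(260+x/4.3-.38,235+y/4.3-.38)
T=lambda x,y,z:print('top',onz('top0',*t(x,y),z))
print('foot front top edge L,R');T(123,240,.018);T(458,232,.018)
print('bottom edge');T(125,251,0);T(459,239,0)
print('post tops front corners');T(29,82,.335);T(475,67,.335)
print('scene foot: near right corner bottom, ');print(onz('scene0',*sl(205,593),0), onz('scene0',*sl(28,403),.018))
print('post base right'); print(onz('scene0',*sl(243,555),.018))
print('caddy rim corners');[T(x,y,.105) for x,y in((583,320),(762,320),(766,374),(583,374))]
print('scene caddy');[print(onz('scene0',*sr(x,y),.105)) for x,y in((468,200),(548,172),(695,352),(610,387))]
print('peg tip two view',two(('top0',*t(265,122)),('scene0',*sl(108,200))))
print('neighbour peg tip',two(('top0',*t(388,160)),('scene0',*sl(167,245))))
print('neighbour peg tip L',two(('top0',*t(120,142)),('scene0',*sl(54,157))))
print('spat head corners top', two(('top0',*t(600,380)),('scene0',*sr(428,62))),two(('top0',*t(669,380)),('scene0',*sr(478,118))))
print('pepper',onz('top0',*t(697,160),.17),'salt',onz('top0',*t(740,265),.09),'mug',onz('top0',*t(78,372),.09),'jam',onz('top0',*t(58,228),.084))
E
```

```text
foot front top edge L,R
top [0.6207 0.2551 0.018 ]
top [ 0.6215 -0.0511  0.018 ]
bottom edge
top [0.6145 0.2569 0.    ]
top [ 0.6191 -0.0527  0.    ]
post tops front corners
top [0.6578 0.2532 0.335 ]
top [ 0.6614 -0.0511  0.335 ]
scene foot: near right corner bottom, 
[ 0.6244 -0.0478  0.    ] [0.6061 0.2355 0.018 ]
post base right
[ 0.6618 -0.0402  0.018 ]
caddy rim corners
top [ 0.5234 -0.149   0.105 ]
top [ 0.5202 -0.2976  0.105 ]
top [ 0.475  -0.2978  0.105 ]
top [ 0.4781 -0.147   0.105 ]
scene caddy
[ 0.6414 -0.2363  0.105 ]
[ 0.69   -0.2364  0.105 ]
[ 0.671  -0.3713  0.105 ]
[ 0.6229 -0.3716  0.105 ]
peg tip two view (array([0.6342, 0.1032, 0.267 ]), [0.013931517291382225, 0.013931517291382148])
neighbour peg tip (array([0.6171, 0.0095, 0.27  ]), [0.0007752375547944765, 0.0007752375547944331])
neighbour peg tip L (array([0.6314, 0.2086, 0.259 ]), [0.006501924558996012, 0.006501924558995997])
spat head corners top (array([ 0.5379, -0.1927,  0.1834]), [0.08500861210077822, 0.08500861210077833]) (array([ 0.5334, -0.2446,  0.1863]), [0.08184296434665786, 0.08184296434665786])
pepper [ 0.6404 -0.2367  0.17  ] salt [ 0.5704 -0.2864  0.09  ] mug [0.4904 0.2758 0.09  ] jam [0.617  0.2974 0.084 ]
```

```bash
python3 - <<'E'
from h import *
np.set_printoptions(precision=4,suppress=True)
t=lambda x,y:(150+x/3-.33,110+y/3-.33)
sl=lambda x,y:(255+x/3.327-.35,95+y/3.333-.35)
sr=lambda x,y:(260+(x-368)/4.3-.38,235+y/4.3-.38)
print('scene caddy');[print(onz('scene0',*sr(x,y),.105)) for x,y in((468,200),(548,172),(695,352),(610,387))]
print('peg tip two view',two(('top0',*t(262,160)),('scene0',*sl(108,200))))
print('neighbour peg tip',two(('top0',*t(384,157)),('scene0',*sl(167,245))))
print('spat head corners top', two(('top0',*t(600,380)),('scene0',*sr(428,62))),two(('top0',*t(669,380)),('scene0',*sr(478,118))))
E
python3 - <<'E'
import cv2
a=cv2.imread('pics/top0.png');cv2.imwrite('pics/tz2.png',cv2.resize(a[130:200,190:310],(800,467),interpolation=cv2.INTER_CUBIC))
E
```

```text
scene caddy
[ 0.4785 -0.1531  0.105 ]
[ 0.5244 -0.1519  0.105 ]
[ 0.5225 -0.2958  0.105 ]
[ 0.4772 -0.2975  0.105 ]
peg tip two view (array([0.619 , 0.1016, 0.2664]), [0.0005031088086167453, 0.0005031088086169838])
neighbour peg tip (array([0.6194, 0.0126, 0.2683]), [0.00023304222634765878, 0.00023304222634783935])
spat head corners top (array([ 0.4618, -0.1473,  0.1917]), [0.0007850468445726108, 0.0007850468445725141]) (array([ 0.4612, -0.1995,  0.1939]), [4.330453477626997e-05, 4.33045347763933e-05])
```

View pics/tz2.png

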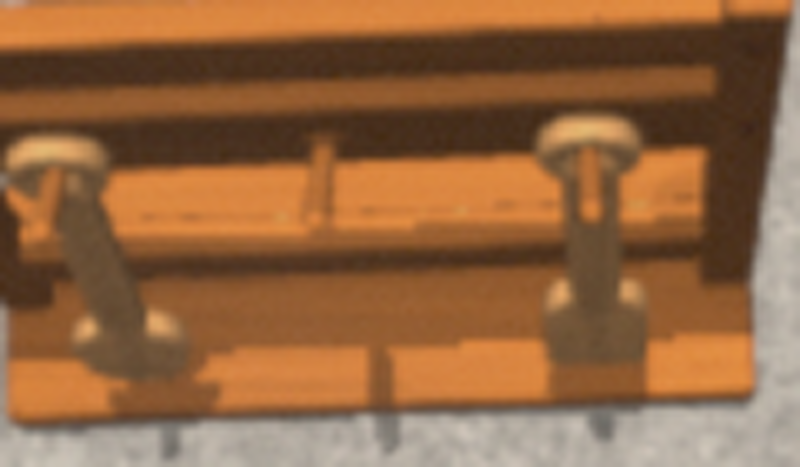

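```bash
python3 -m jog '[[0.014,-0.046,0.01,3,0.0878],[0.014,-0.046,0.01,3,0.0878],[0.014,-0.046,0.01,3,0.0878],[0.014,-0.046,0,3,0.0878],[0.014,-0.046,0,3,0.0878],[0.014,-0.046,0,3,0.0878],[0.014,-0.046,0,3,0.0878],[0.014,-0.046,0,1.4,0.0878]]' 10; python3 -m jog '[[0.014,-0.046,0,0,0.0878],[0.014,-0.046,0,0,0.0878],[0.014,-0.046,0,0,0.0878],[0.014,-0.046,0,0,0.0878],[0.014,-0.046,0,0,0.0878],[0.014,-0.046,0,0,0.0878],[0.014,-0.046,0,0,0.0878],[0.0,-0.03,0,0,0.0878]]'; python3 - <<'E'
from h import *
from scipy.spatial.transform import Rotation as R
print(robot.state()['qpos'],R.from_quat(robot.state()['tcp_rot']).as_matrix().round(3))
snap('wrist','w1')
print(onz('top0',280,308,0),onz('top0',208,286,.04),onz('top0',388,282,.02))
E
```

```text
t: 1.15
tool_pos: [0.36, 0.2043, 0.2637]
tcp_rot: [-0.496, 0.504, 0.496, 0.504]
wrist_force: [0.8, -0.3, -0.4]
width: 0.0877
t: 2.15
tool_pos: [0.4584, -0.1483, 0.2636]
tcp_rot: [-0.496, 0.504, 0.495, 0.505]
wrist_force: [0.2, 0.1, -0.5]
width: 0.0878
[-3.37555764e-01  1.72483618e-01  1.90979508e+00 -1.18457799e-04
  1.05897387e+00 -1.89021623e+00] [[ 0.    -1.     0.018]
 [-0.     0.018  1.   ]
 [-1.    -0.    -0.   ]]
[0.29830543 0.0164632  0.        ] [0.35890196 0.2011999  0.04      ] [ 0.36049769 -0.26826502  0.02      ]
```

View pics/w1.png

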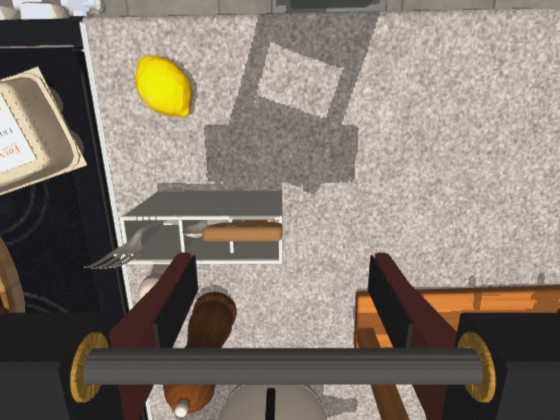

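```bash
python3 - <<'E'
from h import *
for u,v in((203,233),(281,231),(203,223),(281,222),(203,241),(281,240)): print(onz('w1',u,v,.192).round(4))
print(two(('w1',242,232),('top0',361,236.4)))
E
```

```text
[ 0.4582 -0.202   0.192 ]
[ 0.4577 -0.1489  0.192 ]
[ 0.451  -0.2014  0.192 ]
[ 0.4512 -0.1488  0.192 ]
[ 0.464  -0.2025  0.192 ]
[ 0.4643 -0.149   0.192 ]
(array([ 0.46384936, -0.17684816,  0.17593395]), [0.0006795656350731149, 0.000679565635073168])
```

```bash
python3 -m jog '[[0.008,-0.028,0,0,0.0878],[0,0,-0.03,0,0.0878],[0,0,-0.03,0,0.0878],[0,0,-0.025,0,0.0878],[0,0,-0.016,0,0.0878],[0,0,0,0,0.0878]]' 10; python3 - <<'E'
from h import *
print(robot.state()['tool_pos'])
snap('wrist','w2');snap('scene','s2')
E
```

```text
t: 2.95
tool_pos: [0.4652, -0.1738, 0.1618]
tcp_rot: [-0.495, 0.504, 0.497, 0.504]
wrist_force: [0.6, 0.6, -0.3]
width: 0.0877
[ 0.46520664 -0.1737549   0.16182169]
```

View pics/w2.png

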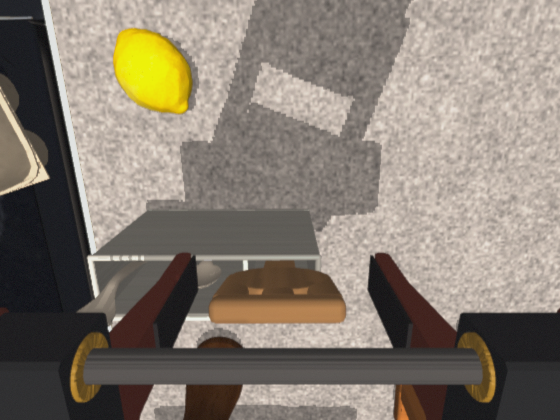

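View pics/s2.png

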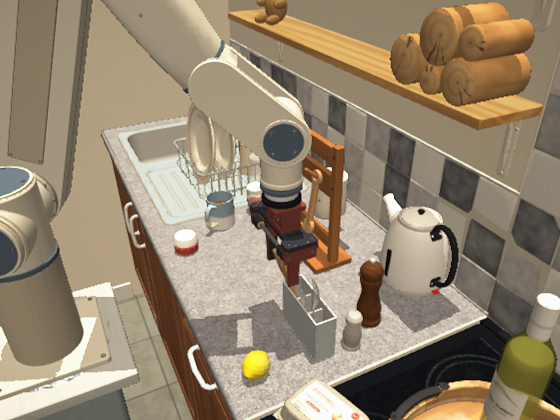

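```bash
python3 -m jog '[[0,0,0,0,0.04],[0,0,0,0,0.04],[0,0,0,0,0.04],[0,0,0,0,0.04],[0,0,0,0,0.04],[0,0,0,0,0.04]]' 30; python3 -m jog '[[-0.002,0,0.008,0,0.04],[-0.003,0,0.012,0,0.04],[-0.004,0,0.015,0,0.04],[-0.004,0,0.015,0,0.04],[-0.004,0,0.015,0,0.04]]' ; python3 - <<'E'
from h import *
snap('scene','s3');snap('wrist','w3')
E
```

```text
t: 3.8
tool_pos: [0.4659, -0.1743, 0.1628]
tcp_rot: [-0.496, 0.504, 0.496, 0.504]
wrist_force: [-0.1, -0.6, 1.8]
width: 0.0538
t: 4.42
tool_pos: [0.4486, -0.1743, 0.229]
tcp_rot: [-0.496, 0.504, 0.496, 0.504]
wrist_force: [-0.2, -1.2, -0.5]
width: 0.054
```

View pics/w3.png

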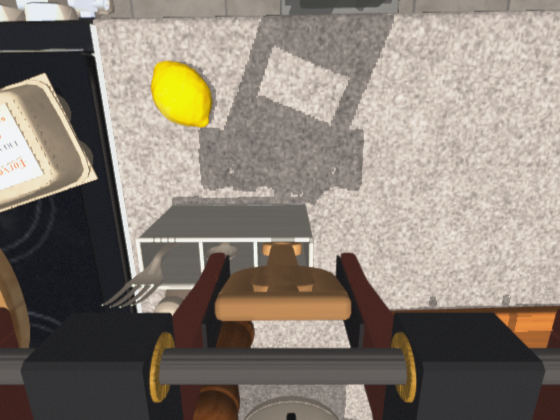

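View pics/s3.png

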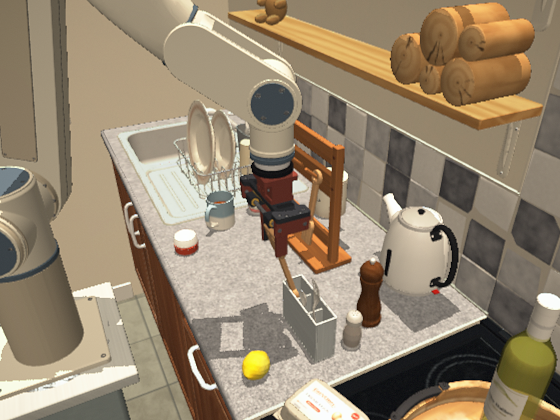

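```bash
python3 -m jog '[[-0.004,0,0.015,0,0.04],[-0.004,0,0.015,0,0.04],[-0.004,0,0.015,0,0.04],[-0.004,0,0.015,0,0.04],[0,0,0.01,0,0.04],[0,0,0,0,0.04]]' ; python3 - <<'E'
from h import *
snap('scene','s4')
a=cv2.imread('pics/s4.png');cv2.imwrite('pics/s4z.png',cv2.resize(a[150:390,180:400],(550,600)))
E
```

```text
t: 5.28
tool_pos: [0.4333, -0.1745, 0.2986]
tcp_rot: [-0.496, 0.504, 0.495, 0.504]
wrist_force: [0.3, 0.1, -1.6]
width: 0.0541
```

View pics/s4z.png

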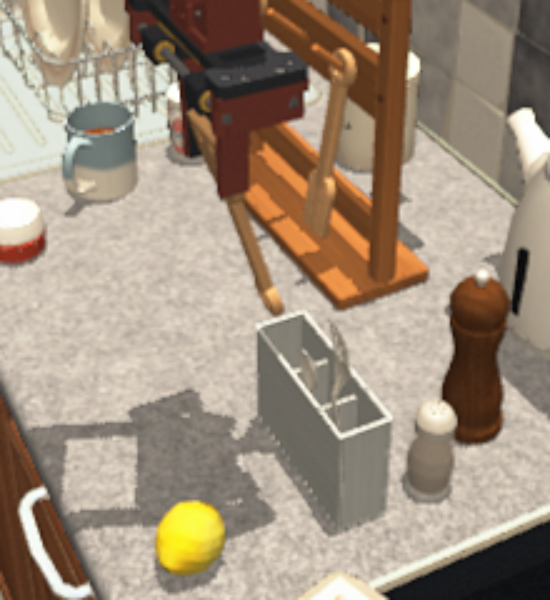

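```bash
python3 -m jog '[[0.01,0.03,0,0,0.04],[0.012,0.04,0,0,0.04],[0.012,0.04,0,0,0.04],[0.012,0.04,0,0,0.04],[0.012,0.04,-0.02,0,0.04],[0.012,0.015,-0.03,0,0.04],[0,0,-0.04,0,0.04],[0,0,-0.03,0,0.04]]' ;python3 -m jog '[[0,0,-0.012,0,0.04],[0,0,0,0,0.04]]'; python3 - <<'E'
from h import *
snap('scene','s5')
a=cv2.imread('pics/s5.png');cv2.imwrite('pics/s5z.png',cv2.resize(a[130:350,180:380],(545,600)))
E
```

```text
t: 6.32
tool_pos: [0.502, 0.0312, 0.1754]
tcp_rot: [-0.495, 0.505, 0.497, 0.503]
wrist_force: [-0.5, 0.5, -0.1]
width: 0.0537
t: 6.58
tool_pos: [0.5025, 0.0307, 0.165]
tcp_rot: [-0.495, 0.505, 0.496, 0.504]
wrist_force: [-0.4, 0.3, -0.5]
width: 0.054
```

View pics/s5z.png

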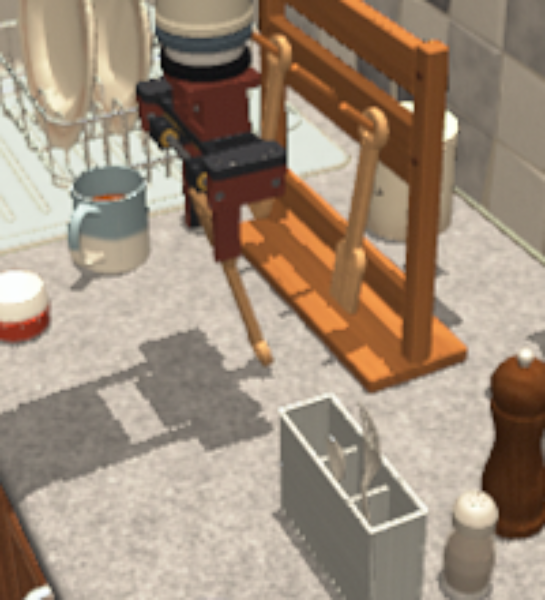

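```bash
python3 -m jog '[[0,0,0,0,0.04],[-0.010,0,-0.009,0,0.04],[-0.013,0,-0.006,0,0.04],[-0.013,0,-0.006,0,0.04],[-0.019,0,-0.013,0,0.04],[-0.015,0,-0.014,0,0.04],[0,0,0,0,0.04]]' 4; python3 - <<'E'
from h import *
snap('scene','s6')
a=cv2.imread('pics/s6.png');cv2.imwrite('pics/s6z.png',cv2.resize(a[130:350,180:380],(545,600)))
E
```

```text
t: 7.5
tool_pos: [0.4303, 0.0307, 0.1167]
tcp_rot: [-0.495, 0.505, 0.497, 0.503]
wrist_force: [-0.2, -0.1, -0.0]
width: 0.0538
```

View pics/s6z.png

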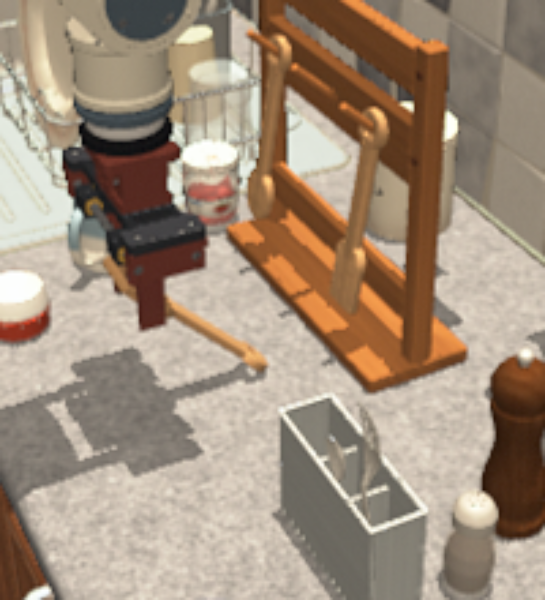

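```bash
python3 -m jog '[[-0.016,0,-0.017,0,0.04],[-0.011,0,-0.017,0,0.04],[-0.010,0,-0.021,0,0.04],[-0.006,0,-0.019,0,0.04],[-0.003,0,-0.014,0,0.04],[-0.002,0,-0.011,0,0.04],[0,0,-0.002,0,0.04],[0,0,0,0,0.04]]' 4; python3 - <<'E'
from h import *
snap('scene','s7');snap('wrist','w7')
a=cv2.imread('pics/s7.png');cv2.imwrite('pics/s7z.png',cv2.resize(a[130:350,180:380],(545,600)))
E
```

```text
t: 8.55
tool_pos: [0.3854, 0.0307, 0.0168]
tcp_rot: [-0.496, 0.504, 0.496, 0.504]
wrist_force: [-0.3, 0.1, 0.0]
width: 0.0539
```

View pics/s7z.png

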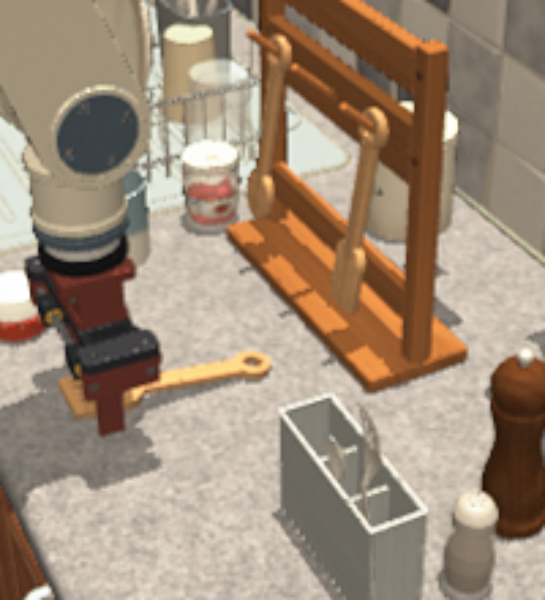

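```bash
python3 -m jog '[[0,0,0,0,0.0878],[0,0,0,0,0.0878],[0,0,0,0,0.0878],[0,0,0,0,0.0878],[0,0,0,0,0.0878]]'; python3 -m jog '[[0,0,0.02,0,0.0878],[0,0,0.05,0,0.0878],[0.02,0,0.05,0,0.0878],[0.02,0,0.04,0,0.0878],[0,0,0,0,0.0878],[0,0,0,0,0.0878]]'; python3 - <<'E'
from h import *
snap('scene','s8');snap('wrist','w8');snap('top','t8')
a=cv2.imread('pics/s8.png');cv2.imwrite('pics/s8z.png',cv2.resize(a[130:350,180:380],(545,600)))
E
```

```text
t: 9.28
tool_pos: [0.3848, 0.0307, 0.0167]
tcp_rot: [-0.496, 0.504, 0.496, 0.504]
wrist_force: [0.2, 0.2, -0.8]
width: 0.088
t: 10.02
tool_pos: [0.4237, 0.0307, 0.1759]
tcp_rot: [-0.495, 0.505, 0.496, 0.504]
wrist_force: [0.2, 0.2, 0.4]
width: 0.0879
```

View pics/s8z.png

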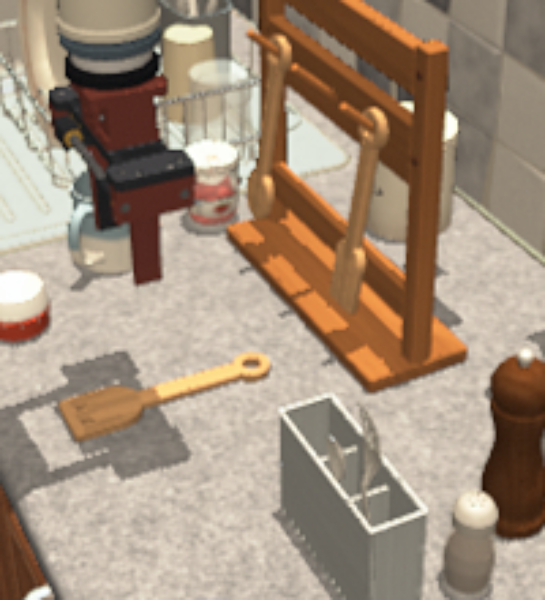

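View pics/w8.png

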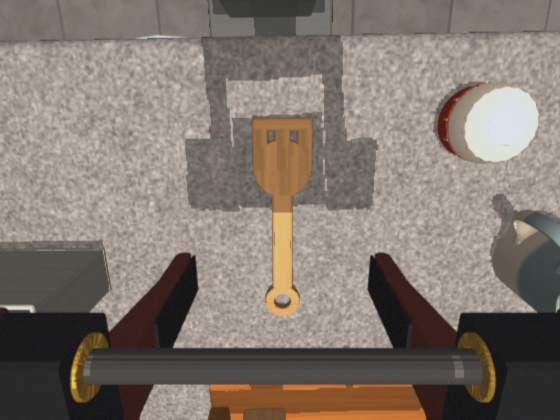

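```bash
python3 - <<'E'
from h import *
for p in((282.3,300),(282.3,316),(282,119),(275,250),(291,250),(273,285),(292,285)): print(p,onz('w8',*p,.010 if p[1]!=119 else .01).round(4))
print(onz('s8',180+256/2.725,130+365/2.725,.01))
E
```

```text
(282.3, 300) [0.533  0.0291 0.01  ]
(282.3, 316) [0.552  0.0288 0.01  ]
(282, 119) [0.3529 0.0319 0.01  ]
(275, 250) [0.4771 0.0229 0.01  ]
(291, 250) [0.4773 0.0386 0.01  ]
(273, 285) [0.5155 0.02   0.01  ]
(292, 285) [0.5158 0.0392 0.01  ]
[0.53887518 0.02128123 0.01      ]
```

```bash
python3 -m jog '[[0.033,-0.001,0,0,0.0878],[0.032,0,-0.02,0,0.0878],[0,0,-0.05,0,0.0878],[0,0,-0.05,0,0.0878],[0,0,-0.03,0,0.0878],[0,0,-0.013,0,0.0878],[0,0,0,0,0.0878]]'; python3 - <<'E'
from h import *
print(robot.state()['tool_pos']);snap('wrist','w9')
E
```

```text
t: 11.05
tool_pos: [0.4889, 0.0297, 0.0128]
tcp_rot: [-0.495, 0.505, 0.496, 0.504]
wrist_force: [-0.6, -0.7, 0.2]
width: 0.0877
[0.48885138 0.02972402 0.01282614]
```

View pics/w9.png

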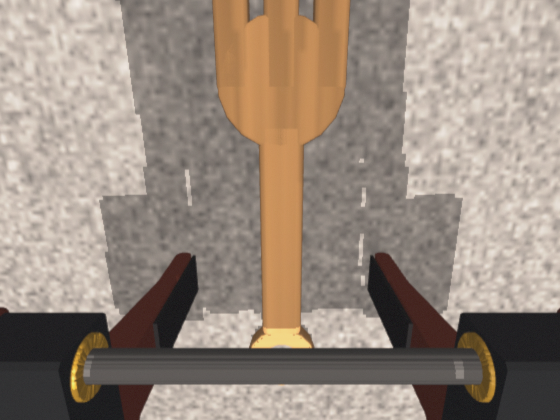

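```bash
python3 -m jog '[[0,0,0,0,0.01],[0,0,0,0,0.01],[0,0,0,0,0.01],[0,0,0,0,0.01],[0,0,0,0,0.01],[0,0,0,0,0.01],[0,0,0,0,0.01],[0,0,0,0,0.01]]' 4;  python3 -m jog '[[-0.001,0,0.012,0,0.01],[-0.002,0,0.0115,0,0.01],[-0.003,0,0.011,0,0.01],[-0.004,0,0.0115,0,0.01],[0,0,0,0,0.01]]' ; python3 - <<'E'
from h import *
snap('scene','s10')
a=cv2.imread('pics/s10.png');cv2.imwrite('pics/s10z.png',cv2.resize(a[150:350,180:380],(600,600)))
E
```

```text
t: 12.1
tool_pos: [0.4898, 0.0297, 0.0136]
tcp_rot: [-0.496, 0.504, 0.496, 0.504]
wrist_force: [0.1, -0.5, -0.3]
width: 0.02
t: 12.72
tool_pos: [0.4801, 0.0298, 0.0608]
tcp_rot: [-0.496, 0.504, 0.495, 0.505]
wrist_force: [-0.2, 0.0, -0.1]
width: 0.0199
```

View pics/s10z.png

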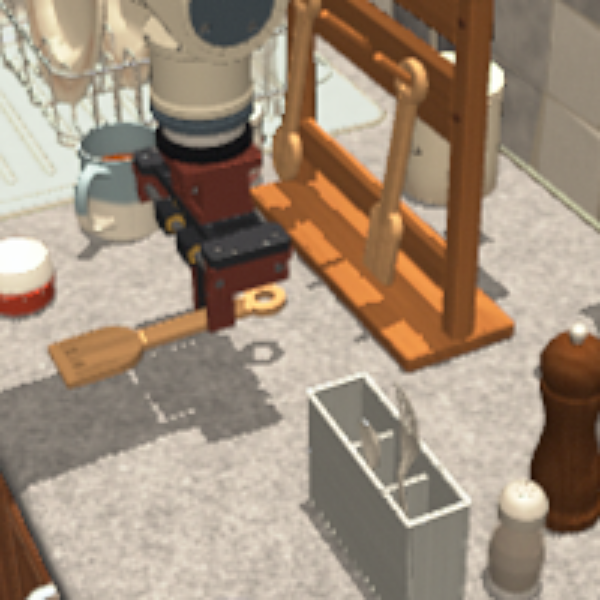

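```bash
python3 - <<'E'
from h import *
s=lambda x,y:(180+x/3-.33,150+y/3-.33)
n=[0,1,0]
for y0,p in((.003,(70,383)),(.058,(51,345)),(.03,(266,297))): print(onplane('s10',*s(*p),[0,y0,0],n).round(4))
E
```

```text
[0.3467 0.003  0.0507]
[0.3489 0.058  0.0494]
[0.5283 0.03   0.0561]
```

```bash
python3 -m jog '[[0,0,0,0,0.01],[0,0,0,0,0.01],[0,0,0,0,0.01],[0,0,0,0,0.01]]' 3; python3 - <<'E'
from h import *
snap('scene','s11')
a=cv2.imread('pics/s11.png');cv2.imwrite('pics/s11z.png',cv2.resize(a[150:350,180:380],(600,600)))
E
```

```text
t: 13.28
tool_pos: [0.4797, 0.0297, 0.0595]
tcp_rot: [-0.496, 0.504, 0.496, 0.504]
wrist_force: [-0.0, -0.8, -0.3]
width: 0.0202
```

View pics/s11z.png

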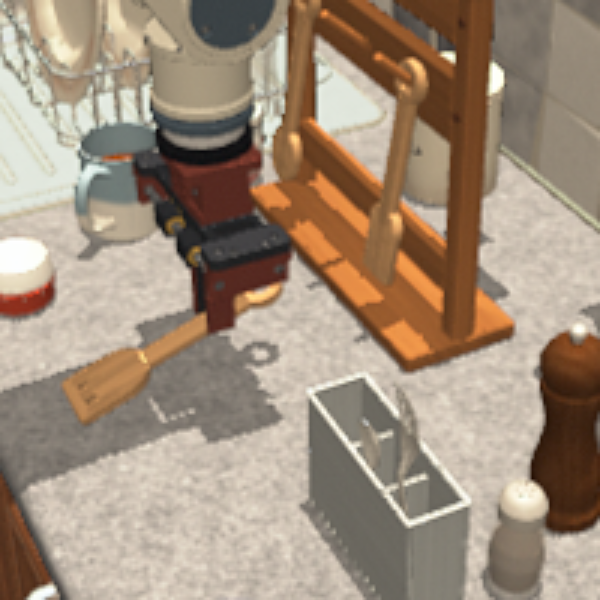

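```bash
python3 -m jog '[[0,0,0,0,0.01],[-0.006,0,0.010,0,0.01],[-0.006,0,0.010,0,0.01],[-0.006,0,0.009,0,0.01],[-0.006,0,0.008,0,0.01],[-0.006,0,0.008,0,0.01],[0,0,0,0,0.01],[0,0,0,0,0.01]]' 3; python3 - <<'E'
from h import *
snap('scene','s12')
a=cv2.imread('pics/s12.png');cv2.imwrite('pics/s12z.png',cv2.resize(a[150:350,180:380],(600,600)))
E
```

```text
t: 14.32
tool_pos: [0.4501, 0.0297, 0.1048]
tcp_rot: [-0.496, 0.504, 0.496, 0.504]
wrist_force: [0.1, 0.2, 1.2]
width: 0.0202
```

View pics/s12z.png

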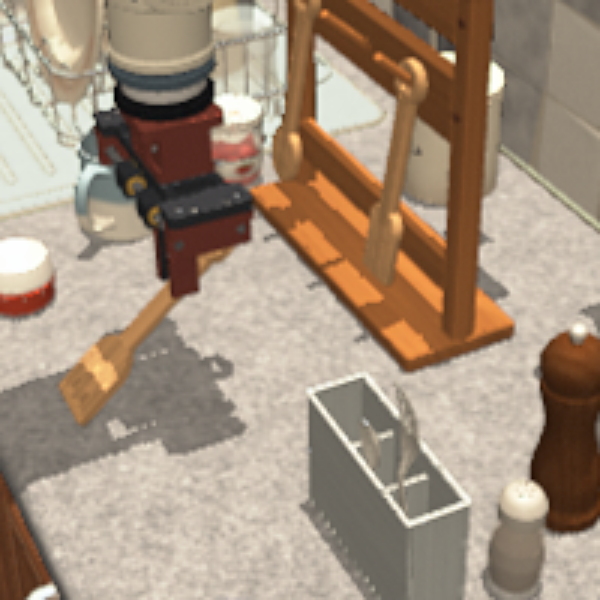

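```bash
python3 - <<'E'
from h import *
s=lambda x,y:(180+x/3-.33,150+y/3-.33)
n=[0,1,0]
for y0,p in((.003,(81,423)),(.058,(60,384)),(.02,(143,335)),(.03,(222,257))): print(onplane('s12',*s(*p),[0,y0,0],n).round(4))
snap('wrist','w12');snap('top','t12')
E
```

```text
[0.3516 0.003  0.008 ]
[0.3522 0.058  0.0076]
[0.4148 0.02   0.0624]
[0.4903 0.03   0.1086]
```

View pics/w12.png

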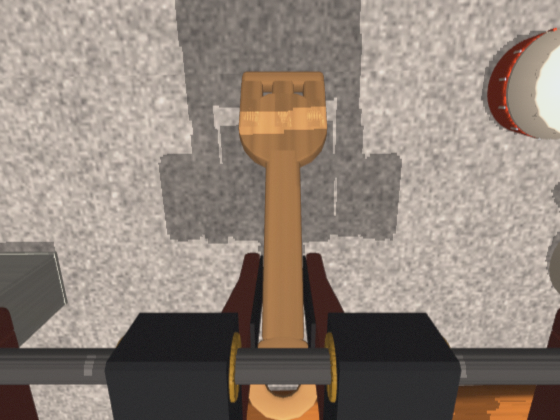

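```bash
python3 -m jog '[[0,0,0,0,0.01],[0,0,0,0,0.01],[0,0,0,0,0.01],[0,0,0.01,0,0.01],[0,0,0.02,0,0.01],[0,0,0.03,0,0.01],[0.01,0,0.035,0,0.01],[0.01,0.02,0.035,0,0.01]]' 35; python3 -m jog '[[0.01,0.02,0.03,0.5,0.01],[0.01,0.02,0.012,0.5,0.01],[0,0.012,0,0.5,0.01],[0,0,0,0,0.01],[0,0,0,0,0.01],[0,0,0,0,0.01]]'; python3 - <<'E'
from h import *
snap('scene','s13');snap('wrist','w13');snap('top','t13')
print(robot.state()['tool_pos'])
a=cv2.imread('pics/s13.png');b=cv2.imread('pics/t13.png')
o=np.zeros((600,800,3),np.uint8);o[:,:400]=cv2.resize(a[90:270,210:330],(400,600),interpolation=cv2.INTER_CUBIC);o[:600,400:]=cv2.resize(b[120:270,190:290],(400,600),interpolation=cv2.INTER_CUBIC);cv2.imwrite('pics/z13.png',o)
E
```

```text
t: 15.48
tool_pos: [0.4697, 0.0493, 0.2364]
tcp_rot: [-0.495, 0.505, 0.495, 0.505]
wrist_force: [1.0, 0.2, -0.9]
width: 0.0195
t: 16.23
tool_pos: [0.4893, 0.1012, 0.2761]
tcp_rot: [-0.502, 0.498, 0.502, 0.497]
wrist_force: [0.5, -0.4, -0.5]
width: 0.0196
[0.48966133 0.10134202 0.27642853]
```

View pics/z13.png

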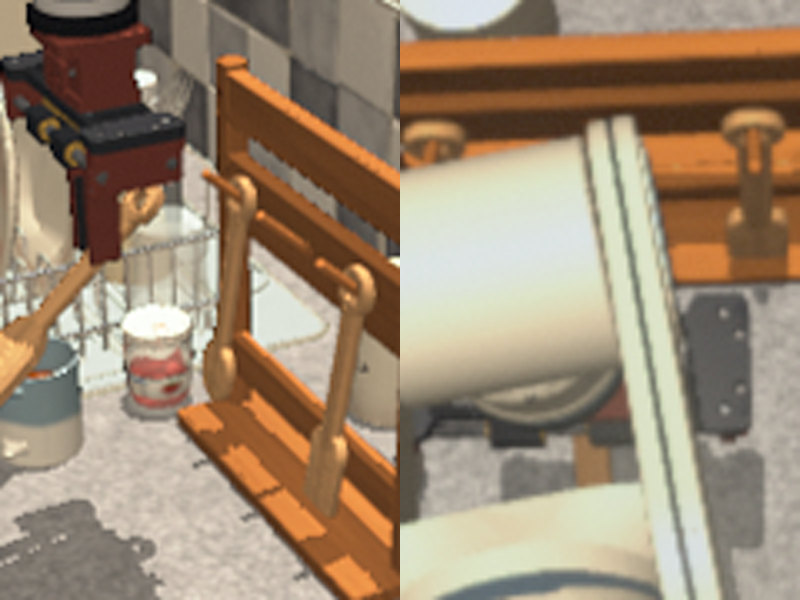

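View pics/w13.png

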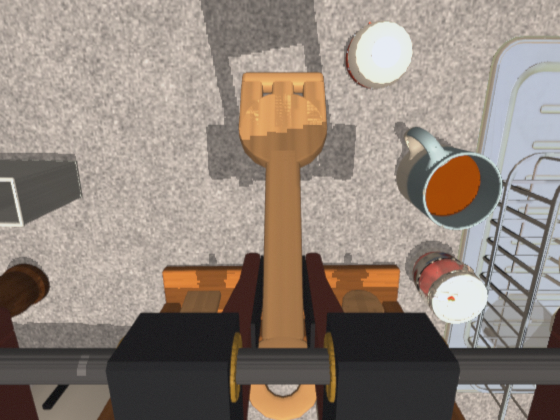

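```bash
python3 - <<'E'
from h import *
s=lambda x,y:(210+x/3.333-.35,90+y/3.333-.35)
n=[0,1,0]
a=cv2.imread('pics/s13.png');cv2.imwrite('pics/q.png',np.hstack([cv2.resize(a[135:185,230:275],(405,450),interpolation=cv2.INTER_CUBIC)]))
print('pred',.4893+.0326,.1012,.2761-.0075+.031)
for p in((148,203),(150,195)): print(onplane('s13',*s(*p),[0,.1015,0],n).round(4))
print(proj('s13',[.4893+.0326,.1012,.2996]),proj('w13',[.4893+.0326,.1012,.2996]))
# whole spatula points: head end in wrist
w=cv2.imread('pics/w13.png')
for z in(.165,.175,.185):print(onz('w13',284,74,z).round(4))
E
```

```text
pred 0.5219 0.1012 0.2996
[0.5306 0.1015 0.2958]
[0.5324 0.1015 0.3016]
[250.6448471  149.85280339] [280.87395228 374.30121969]
[0.3865 0.1018 0.165 ]
[0.3871 0.1018 0.175 ]
[0.3878 0.1018 0.185 ]
```

View pics/q.png

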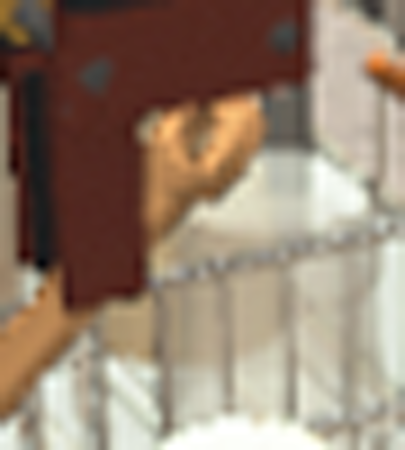

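```bash
python3 - <<'E'
from h import *
for v in (383,387):print(two(('s13',251.8,149.9),('w13',283.5,v)))
print(onplane('s13',251.8,149.9,[0,.1015,0],[0,1,0]))
for z in(.295,.3):print(onz('w13',283.5,386,z))
# check peg tip in s13: free peg tip pixel
print(proj('s13',[.619,.1016,.267]),proj('s13',[.6625,.102,.23]))
E
```

```text
(array([0.52601103, 0.10239451, 0.29897175]), [0.0009710251242858326, 0.0009710251242856931])
(array([0.52655953, 0.10236109, 0.29957945]), [0.001785476547110761, 0.00178547654711061])
[0.52495523 0.1015     0.2987215 ]
[0.5328702  0.10250372 0.295     ]
[0.52806616 0.10244268 0.3       ]
[287.306663   154.39252112] [302.52220242 164.29403489]
```

```bash
python3 -m jog '[[0.02,0,0,0,0.01],[0.02,0,0,0,0.01],[0.02,0,0,0,0.01],[0.01,0,-0.009,0,0.01],[0.011,0,-0.010,0,0.01],[0,0,0,0,0.01],[0,0,0,0,0.01]]' 35; python3 - <<'E'
from h import *
snap('scene','s14');snap('wrist','w14')
print(robot.state()['tool_pos'])
a=cv2.imread('pics/s14.png')
cv2.imwrite('pics/z14.png',cv2.resize(a[110:210,240:340],(600,600),interpolation=cv2.INTER_CUBIC))
E
```

```text
t: 17.25
tool_pos: [0.5703, 0.1017, 0.2574]
tcp_rot: [-0.502, 0.498, 0.503, 0.497]
wrist_force: [-0.9, -0.3, -0.4]
width: 0.0192
[0.57054504 0.10178692 0.25789387]
```

View pics/z14.png

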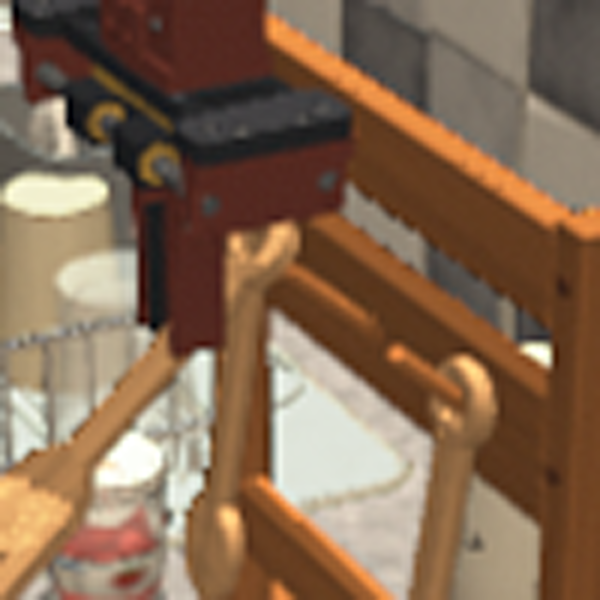

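View pics/w14.png

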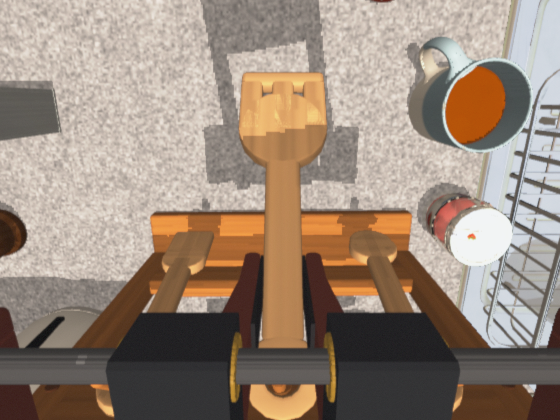

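```bash
python3 - <<'E'
from h import *
p=np.array([.5703+.0365,.1025,.2574+.0228])
q=proj('s14',p);print(q,(q-[240,110])*6, proj('w14',p), proj('w14',[.619,.1016,.267]),proj('w14',[.64,.1016,.25]))
a=cv2.imread('pics/s14.png')
cv2.imwrite('pics/z14b.png',cv2.resize(a[135:175,265:305],(600,600),interpolation=cv2.INTER_CUBIC))
w=cv2.imread('pics/w14.png')
cv2.imwrite('pics/w14b.png',cv2.resize(w[320:420,230:340],(660,600),interpolation=cv2.INTER_CUBIC))
E
```

```text
[282.67940285 150.29544866] [256.07641711 241.77269194] [282.40237354 379.85455506] [280.37867182 379.60499558] [280.25092159 386.90526275]
```

View pics/z14b.png

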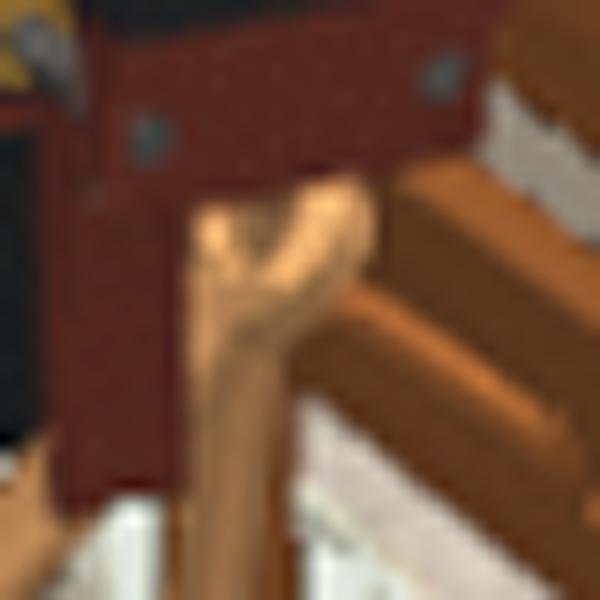

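View pics/w14b.png

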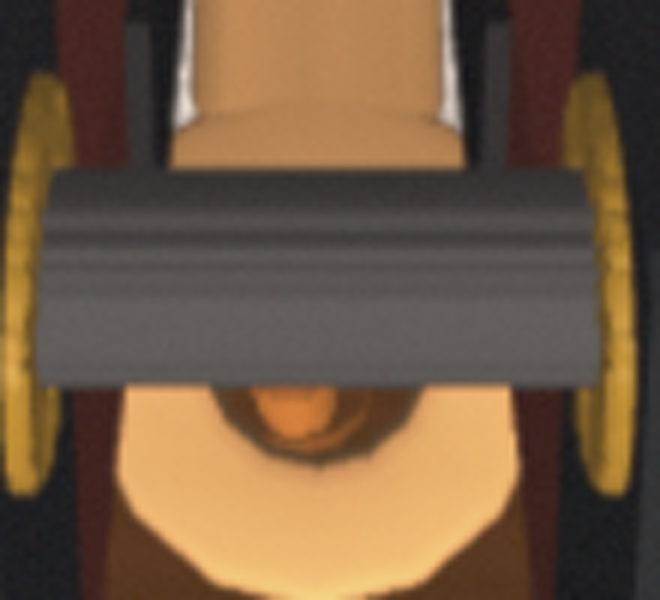

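```bash
python3 -m jog '[[0,-0.0018,0,0,0.01],[0.0045,0,-0.004,0,0.01],[0.0045,0,-0.004,0,0.01],[0.0045,0,-0.004,0,0.01],[0,0,0,0,0.01],[0,0,0,0,0.01]]' 35; python3 - <<'E'
from h import *
snap('scene','s15');snap('wrist','w15')
s=robot.state();print(s['tool_pos'],s['wrist_force'],s['wrist_torque'])
a=cv2.imread('pics/s15.png')
w=cv2.imread('pics/w15.png')
cv2.imwrite('pics/z15.png',np.hstack([cv2.resize(a[135:175,265:305],(400,400),interpolation=cv2.INTER_CUBIC),cv2.resize(w[350:420,250:320],(400,400),interpolation=cv2.INTER_CUBIC)]))
E
```

```text
t: 18.1
tool_pos: [0.5843, 0.0999, 0.2455]
tcp_rot: [-0.502, 0.498, 0.502, 0.498]
wrist_force: [-0.3, 0.3, -0.8]
width: 0.0195
[0.58430229 0.09997804 0.24574997] [-0.2246063  -0.18488951 -0.34087781] [ 0.0800229  -0.04676705  0.00327014]
```

View pics/z15.png

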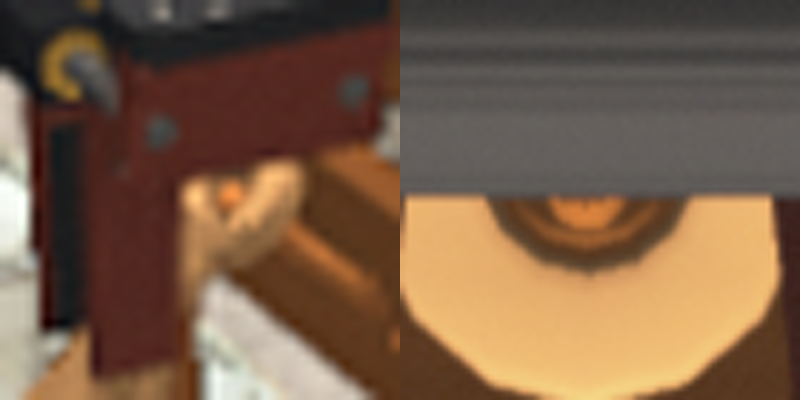

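```bash
python3 -m jog '[[0.003,0,-0.0027,0,0.01],[0.003,0,-0.0027,0,0.01],[0.003,0,-0.0027,0,0.01],[0,0,0,0,0.01]]' 35; python3 - <<'E'
from h import *
snap('scene','s16');snap('wrist','w16')
s=robot.state();print(s['tool_pos'],s['wrist_force'],s['wrist_torque'])
a=cv2.imread('pics/s16.png')
w=cv2.imread('pics/w16.png')
cv2.imwrite('pics/z16.png',np.hstack([cv2.resize(a[135:175,265:305],(400,400),interpolation=cv2.INTER_CUBIC),cv2.resize(w[350:420,250:320],(400,400),interpolation=cv2.INTER_CUBIC)]))
E
```

```text
t: 18.7
tool_pos: [0.5934, 0.0999, 0.2372]
tcp_rot: [-0.502, 0.498, 0.502, 0.498]
wrist_force: [-0.5, 0.1, -0.1]
width: 0.0196
[0.5933286  0.09992899 0.23746256] [-0.25001911  0.13447154 -1.21697327] [ 0.03704567 -0.0296661  -0.03552622]
```

View pics/z16.png

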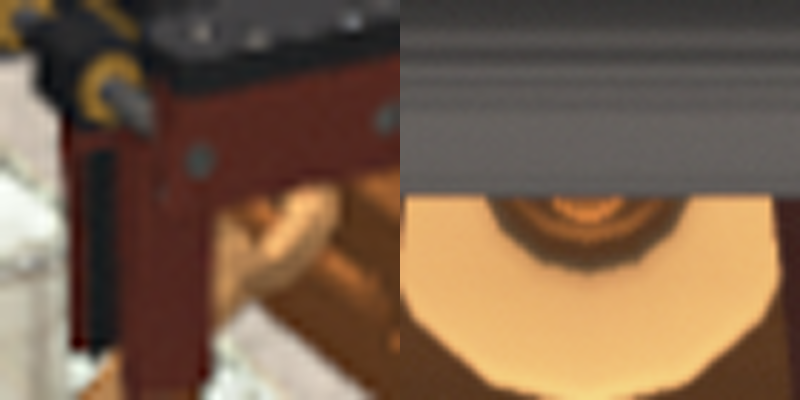

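```bash
python3 -m jog '[[0.003,0,-0.0027,0,0.01],[0.003,0,-0.0027,0,0.01],[0.003,0,-0.0027,0,0.01],[0,0,0,0,0.01]]' 35; python3 -m jog '[[0.0015,0,-0.0013,0,0.01],[0.0015,0,-0.0013,0,0.01],[0,0,0,0,0.01]]' 35; python3 - <<'E'
from h import *
snap('scene','s17');snap('wrist','w17')
s=robot.state();print(s['tool_pos'],s['wrist_force'],s['wrist_torque'])
a=cv2.imread('pics/s17.png')
w=cv2.imread('pics/w17.png')
cv2.imwrite('pics/z17.png',np.hstack([cv2.resize(a[130:180,265:315],(400,400),interpolation=cv2.INTER_CUBIC),cv2.resize(w[350:420,250:320],(400,400),interpolation=cv2.INTER_CUBIC)]))
E
```

```text
t: 19.3
tool_pos: [0.6024, 0.0999, 0.2291]
tcp_rot: [-0.502, 0.498, 0.502, 0.498]
wrist_force: [-0.8, 0.2, -0.4]
width: 0.0194
t: 19.68
tool_pos: [0.6054, 0.0999, 0.2268]
tcp_rot: [-0.502, 0.498, 0.502, 0.498]
wrist_force: [-0.1, 0.2, -0.3]
width: 0.0198
[0.60531519 0.09995314 0.22687474] [-0.31878052 -0.14430744 -0.78435748] [ 0.10350251 -0.04513768 -0.03546664]
```

View pics/z17.png

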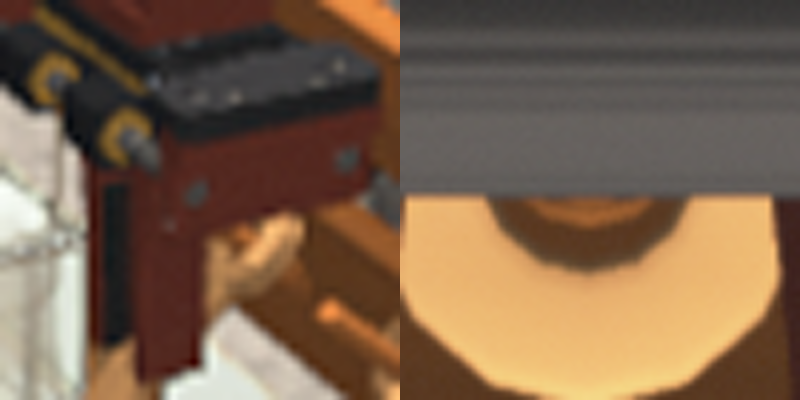

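View pics/s17.png

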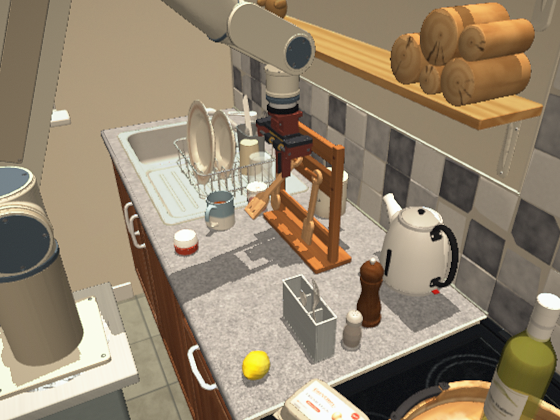

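```bash
python3 -m jog '[[0.001,0,-0.001,0,0.01],[0.001,0,-0.001,0,0.01],[0,0,0,0,0.01]]'; python3 -m jog '[[0.001,0,-0.0008,0,0.01],[0,0,0,0,0.01]]'; python3 - <<'E'
from h import *
s=robot.state();print(s['tool_pos'],s['wrist_force'],s['wrist_torque'])
E
```

```text
t: 20.15
tool_pos: [0.6072, 0.0999, 0.2247]
tcp_rot: [-0.502, 0.498, 0.502, 0.498]
wrist_force: [-0.5, -0.1, 0.5]
width: 0.0197
t: 20.4
tool_pos: [0.6079, 0.0999, 0.2239]
tcp_rot: [-0.502, 0.498, 0.503, 0.497]
wrist_force: [-3.5, 0.2, 0.7]
width: 0.0192
[0.6078847  0.09994476 0.22389145] [-3.49475834  0.22264463  0.70430136] [ 0.09461301  0.38670906 -0.02317335]
```

```bash
python3 -m jog '[[0,0,0,0,0.01],[-0.0005,0,0,0,0.01],[0,0,0,0,0.01]]';python3 -m jog '[[0,0,0,0,0.025],[0,0,0,0,0.035],[0,0,0,0,0.05],[0,0,0,0,0.05],[0,0,0,0,0.05],[0,0,0,0,0.05]]' 10; python3 - <<'E'
from h import *
snap('scene','s18');snap('wrist','w18')
a=cv2.imread('pics/s18.png')
w=cv2.imread('pics/w18.png')
cv2.imwrite('pics/z18.png',np.hstack([cv2.resize(a[110:230,240:340],(400,480),interpolation=cv2.INTER_CUBIC),cv2.resize(w[180:420,180:380],(400,480),interpolation=cv2.INTER_CUBIC)]))
E
```

```text
t: 20.78
tool_pos: [0.6078, 0.0999, 0.2241]
tcp_rot: [-0.502, 0.498, 0.502, 0.498]
wrist_force: [-2.5, -0.0, 0.4]
width: 0.0197
t: 21.52
tool_pos: [0.6078, 0.0999, 0.2241]
tcp_rot: [0.502, -0.498, -0.502, -0.498]
wrist_force: [0.6, -0.0, 0.1]
width: 0.0501
```

View pics/z18.png

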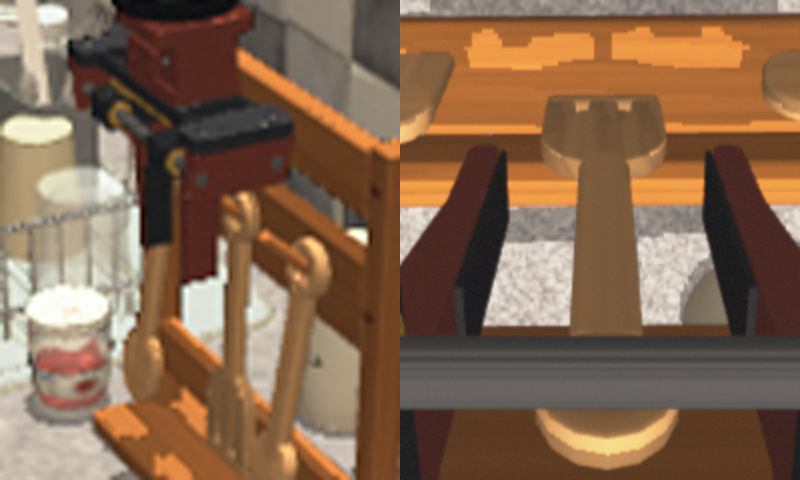

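```bash
python3 -m jog '[[-0.01,0,0,0,0.05],[-0.02,0,0.002,0,0.05],[-0.03,0,0.005,0,0.05],[-0.04,0,0.01,0,0.05],[-0.04,0,0.01,0,0.05],[0,0,0,0,0.05],[0,0,0,0,0.05],[0,0,0,0,0.05]]';python3 -m jog '[[-0.03,0,0,0,0.05],[0,0,0,0,0.05],[0,0,0,0,0.05],[0,0,0,0,0.05],[0,0,0,0,0.05],[0,0,0,0,0.05],[0,0,0,0,0.05],[0,0,0,0,0.05]]'; python3 - <<'E'
from h import *
snap('scene','s19');snap('wrist','w19');snap('top','t19')
a=cv2.imread('pics/s19.png')
w=cv2.imread('pics/w19.png')
cv2.imwrite('pics/z19.png',np.hstack([cv2.resize(a[110:230,260:360],(480,576),interpolation=cv2.INTER_CUBIC),cv2.resize(w[180:420,215:345],(312,576),interpolation=cv2.INTER_CUBIC)]))
E
```

```text
t: 22.62
tool_pos: [0.4686, 0.1, 0.2509]
tcp_rot: [0.502, -0.498, -0.502, -0.498]
wrist_force: [-0.5, 0.5, 0.4]
width: 0.0501
t: 23.62
tool_pos: [0.4379, 0.1, 0.2511]
tcp_rot: [0.502, -0.498, -0.502, -0.498]
wrist_force: [-1.0, 0.6, 0.2]
width: 0.0502
```

View pics/z19.png

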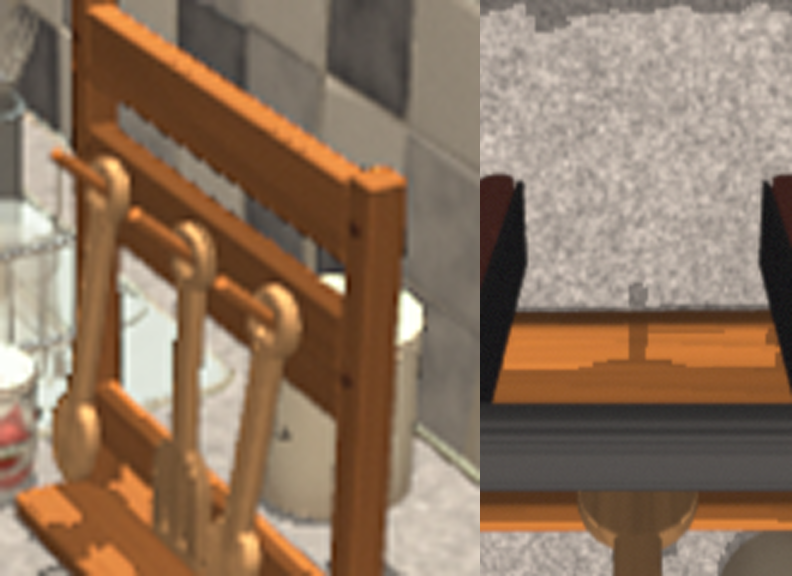

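View pics/s19.png

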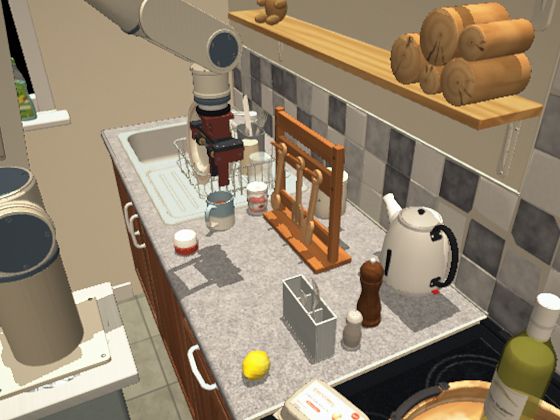

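```bash
python3 -m jog '[[0,0,0,0,0.05],[0,0,0,0,0.05],[0,0,0,0,0.05],[0,0,0,0,0.05]]'; python3 - <<'E'
from h import *
a=snap('scene','s20').astype(int);b=cv2.imread('pics/s19.png')[:,:,::-1].astype(int)
print('diff spatula region',abs(a-b)[150:240,290:312].max())
s=lambda x,y:(260+x/4.8-.4,110+y/4.8-.4)
e=onplane('s20',*s(193,255),[0,.102,0],[0,1,0]);h=onplane('s20',*s(180,500),[0,.102,0],[0,1,0])
print(e,h,np.linalg.norm(e-[.6625,.102,.23]))
print(robot.state()['t'],robot.finish_job())
E
```

```text
t: 24.28
tool_pos: [0.4378, 0.0999, 0.2511]
tcp_rot: [0.502, -0.498, -0.502, -0.498]
wrist_force: [-0.5, 0.0, -0.2]
width: 0.0501
diff spatula region 6
[0.65459601 0.102      0.23616978] [0.64810663 0.102      0.08591385] 0.010026925196032498
the job is handed in; nothing more can be done
24.325 None
```

The spatula is hanging head down on the free middle peg, and I handed the job in at about 24 s of the 67 s allowed. No verdict was reported.

1. **Out of the caddy:** I gripped the spatula by the edges of its head and lifted it clear. I laid it flat on the worktop by pivoting it on its eye, then let go. The image taken afterwards showed it lying flat.
2. **Taken up again:** I gripped it near the eye. At 4 N it came up level and did not tilt. At the minimum 3 N its head dropped to the worktop, which gave about 41–44° of tilt, close to square to the peg. I then gripped it at 35 N.
3. **Onto the peg:** I slid it along the peg, with wrist force near noise level, until the eye lightly touched the rack at about 3.5 N. It was still held, with the hole about 24–25 mm from the peg's root by estimate. I then released it and backed away.

**Last checks:**
- The spatula hangs near vertical. Two pictures about 0.6 s apart show no motion.
- The hole measured about 10 mm from the peg's root, within the 30 mm limit. That figure is from a single view assuming the peg's sideways position, so it does not check the 10 mm sideways limit independently. The distance is also only good to several millimetres.
- The gripper is clear of everything. The mug, pepper mill, salt shaker and jam jar stand where they were, judged by eye from the images.

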